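# Tuck a case cover under the lapped flap and hold it flat

### The arm

A 7-joint arm with a two-finger parallel gripper is mounted at the origin on a cart in front of the work surface, level with it; the furniture and walls round the work are solid. World frame = base frame: x ahead of the robot, y to its left, z up, the work surface at z = 0. Lengths are in m, angles in rad, forces in N, time in s.
With the tool pointing down it reaches from about 0.4 to 0.85 m from the base axis. Payload 4.5 kg.
Tool frame: the origin (TCP) lies between the finger pads; the fingertips stand 11 mm ahead of it and the grasp point (between the pads) lies 8 mm behind it (r.nose_length is the distance from the TCP to the fingertips, in m); z points along the fingers, y is the line along which they close (so a half turn about z gives the same grasp; the last joint's range is limited). The gripper opens to 88 mm and grips with 3 to 60 N. Pads are 18 mm wide; open, the fingers measure 123 mm over their backs; the gripper's body (75 mm by 187 mm) begins 45 mm behind the grasp point.
Start: joints at [-1.266, 0.689, -0.195, 1.565, 0.157, 0.902, -0.215], TCP at [0.167, 0.602, 0.25] pointing down, gripper open.
Joint ranges: [-3.01, 3.01], [-0.46, 2.08], [-1.47, 1.51], [0.13, 2.56], [-1, 4.14], [0.04, 2.09], [-2.66, 2.66]. Speed limits (rad/s): [2.57, 2.57, 3.14, 3.14, 3.14, 3.14, 3.14].

### API

Orientations are given as a unit quaternion [x, y, z, w].
In Python, from plant import get_state, snapshot, camera_model, r gives the robot as it stands.
- The arm moves only by the shell command python3 -m inch 'ROWS' [FORCE]. ROWS is text: rows parted by semicolons, each of 7 numbers parted by spaces: the opening, from -1 (shut) to 1 (fully open), then the shift along the tool's x, y, z in m, then the turn, a rotation vector about the tool's x, y, z in rad. A call has 1 to 20 rows; each row shifts and turns the commanded pose from where the row before left it, along the tool's axes as they then stand; what a row does not reach is not made up. A row lasts 1/12 s, in which the tool goes at most 41.7 mm and 7.16 degrees, less where a joint would pass 70% of its speed; a pose out of reach is approached as far as the arm can. A call is refused whole if a number of a shift passes 0.0417 or a number of a turn 0.125, either way. A call with a gripper value outside its range is refused whole. The fingers move at their own pace and stop on an object; FORCE is the grip in N (left out, the last holds). Time passes only in rows, so rows that do not move let the fingers close. It gives the time, the measured TCP pose, the force, the opening and the grip force at its end, in the units of the state.
- get_state(): the state, without advancing time (a new reading comes with each control period).
- snapshot(name): name is "side" or "top" or "wrist"; returns (picture, depth): 400x640x3 uint8, red, green, blue; 400x640 float32, m along the optical axis (not along the pixel's ray), 0 where there is no reading.
- camera_model(name): a dict with "intrinsics" (3x3 intrinsics, pixels), "view" (4x4, takes a point from world to camera coordinates). Camera axes: x right, y down, z forward; pixel columns grow to the right and rows downward; lengths in m; the calibration is good to about 2 mm. A picture is of the moment at which its call begins: read the wrist's pose just before it. camera_model takes no time and is no camera call; for the wrist camera it gives the pose at the moment of the call.
- r.finish_job(): hands the job in; it is judged then, once.
The state is a dict: "clock": time; "q": joint angles; "qd": joint speeds; "joint_torque": joint torques, N m; "tool_pos": TCP position; "eef_rot": TCP orientation; "contact_force": force on the tool from outside, world axes, zero at the start; "moment": the same for the moment, N m; "opening": opening from 0.0 (shut) to 1.0 (fully open); "finger_force": force on a finger pad.
Only numpy, scipy, OpenCV 4.12 (cv2) and the standard library are available. Lean on these libraries where they do the work, as an engineer would, in place of code of your own. Each camera call takes 0.05 s, during which the arm holds its last target. There are 200 camera calls.

### The job

Fit the loose cover plate to the open controller case: tuck its plain rear edge (the end farther from the handle) into the slot under the hinged flap without lifting the flap, let the front edge down behind the case's front lip, and press the cover flat against its two leaf springs. Do not let go: finish while the gripper still holds the cover pressed flat, fully seated, so that its screws could be driven. Leave the screwdriver, tin and tape roll where they lie.

Things in the scene. Friction and masses are not known exactly. Their poses are not given: they have to be found in the camera images.
- handle (a point): Grip point of the loose cover: centre of its black bridge-handle bar, 10 mm thick (x), 70 mm long (y), 14 mm high, 28 mm above the cover's underside; 58 mm are free between its posts. Axes of the cover: x from the handle to the plain rear edge, y left, z up. It starts lying flat on the worktop.
- tongue (a point): Middle of the cover's plain rear edge, on its underside; 82 mm from the handle's centre. This edge goes under the flap. The cover is a bare aluminium plate, 128 mm (x) by 110 mm (y) by 3 mm, 0.15 to 0.25 kg, with vent slots between the handle and this edge. Axes as the handle's.
- front_edge (a point): Middle of the cover's front edge, on its underside, 46 mm before the handle's centre; this edge has two small screw holes at its corners. Axes as the handle's.
- housing: Grey metal controller case, open on top, fixed on the worktop, 200 (x) by 128 (y) mm. Origin: centre of its underside; x from its front to the hinge at its back, y left, z up. The seated cover lies flat on ledges at z = 44 mm, between side walls 120 mm apart inside and behind a front lip (inner face x = -96 mm); walls and lip rise to z = 47.5 mm. Seated, its rear edge is at x = 32 to 41 mm.
- slot_mouth (a point): Mouth of the slot, x = 17, z = 44 mm of the case, straight below the flap's lapping edge. Slot: 6.5 mm high, 24 mm deep to a bulkhead (x = 41). Its floor is a cross shelf, top z = 44 mm, that begins 21 mm before the mouth (x = -4). Before the mouth the flap's edge flares up: 6 mm out (x = 11) its lower face is about 5 mm higher, its upper corner at z = 57 mm. Axes as the case's.
- flap (a joint): Aluminium flap over the rear half of the case, hinged along the back; 0 = shut (level, as it starts), positive = lifted, rad. Its lapping edge is 80 mm from the hinge. Only its own weight, 0.12 kg, holds it down, so a light push from below lifts it.
- spring_left (a joint): Brass leaf spring on the front ledge, x = -89.5 mm, 30 mm left of the middle: how far it is pressed, m. 0 = free, its top 5 mm above the ledge; about 0.005 with the cover flat. The two together need about 9 N on the cover's front edge; unpressed they hold that edge up by 5 mm.
- spring_right (a joint): The same spring 30 mm right of the middle.
- screwdriver: Bystander: red screwdriver lying flat, 145 mm long, 18 mm thick; origin at the centre of its underside.
- screw_tin: Bystander: small grey tin, 50 mm across, 44 mm high; origin at the centre of its underside.
- tape: Bystander: yellow roll of tape lying flat, 67 mm across, 19 mm high; origin at the centre of its underside.

How it is judged:
At the end, for the whole second after the job is handed in: Rear edge at least 12 mm under the flap; front edge behind the lip and within 1.8 mm of its ledge; cover level to 0.02 rad; both springs pressed over 3.3 mm; flap down (below 0.03 rad); fingers still press or grip the cover with over 3 N (x of tongue in the frame of housing above 0.029 m and z of tongue in the frame of housing between 0.041 and 0.047 m and z of front_edge in the frame of housing below 0.0458 m and x of front_edge in the frame of housing above -0.098 m and angle between handle's own z axis and vertical below 0.02 rad and value of joint each of spring_left, spring_right above 0.0033 m and value of joint flap below 0.03 rad and contact force between the fingers and cover above 3 N); the arm keeps its last pose, push and grip.
It fails at once if the flap is lifted by more than 0.075 rad (6 mm at its edge) (value of joint flap above 0.075 rad).
It fails at once if the screwdriver is moved by more than 20 mm (distance of screwdriver from where it was at the start of the episode above 0.02 m).
It fails at once if the tin is moved by more than 20 mm (distance of screw_tin from where it was at the start of the episode above 0.02 m).
It fails at once if the tape is moved by more than 20 mm (distance of tape from where it was at the start of the episode above 0.02 m).
It also fails if it takes over 48 s, if anything falls off the work surface, if the arm or the gripper's body presses on something with over 40 N, if the wrist force passes 120 N, or if a joint passes its speed limit or range.

## Working session

There is one attempt and no reset: what is moved stays moved. The work goes in short steps, Python scripts to look and compute and a shell command to move; the robot and the scene stay as the last step left them, time stands still between calls to the robot, and variables do not carry over. Pictures are saved under pics/ and viewed, at most 10 in all, crops included, and the job is handed in when it is done.

```bash
mkdir -p pics; ls
python3 - <<'E'
from plant import get_state, snapshot, camera_model, r
import cv2,numpy as np
for n in ("top","side"):
    p,d=snapshot(n); cv2.imwrite(f"pics/{n}0.png",p[:,:,::-1]); np.save(f"pics/{n}0.npy",d)
    m=camera_model(n); print(n,np.round(m["intrinsics"],1).tolist(),np.round(m["view"],3).tolist())
s=get_state(); print(s)
E
```

```text
pics
top [[469.0, 0.0, 322.1], [0.0, 469.0, 202.6], [0.0, 0.0, 1.0]] [[-0.025, -1.0, -0.013, -0.112], [-0.998, 0.026, -0.063, 0.526], [0.064, 0.011, -0.998, 0.982], [0.0, 0.0, 0.0, 1.0]]
side [[504.2, 0.0, 324.1], [0.0, 504.2, 202.1], [0.0, 0.0, 1.0]] [[0.91, -0.415, 0.017, -0.534], [-0.132, -0.328, -0.935, 0.087], [0.394, 0.849, -0.354, 0.906], [0.0, 0.0, 0.0, 1.0]]
{'clock': 0.1, 'q': array([-1.26619311,  0.68989833, -0.19452497,  1.56620205,  0.15729669,
        0.90251156, -0.21511805]), 'qd': array([-1.90864129e-03, -1.21557964e-03,  9.14137075e-04, -4.36497005e-03,
       -1.15707288e-03,  2.30996583e-05,  1.74939818e-03]), 'joint_torque': array([-3.75516203e-03, -5.28502142e+01, -1.27191257e+00, -1.53840351e+01,
       -5.26116451e-02,  1.89610131e-03,  4.53880671e-05]), 'tool_pos': array([0.16708512, 0.60169656, 0.24900158]), 'eef_rot': array([ 1.34960805e-01,  9.90850603e-01, -8.12612600e-04, -5.33694571e-05]), 'contact_force': array([-0.1996572 ,  0.34784988,  0.25488588]), 'moment': array([-0.06125381, -0.01447469, -0.00457529]), 'finger_force': 0.0, 'opening': 1.0003393218888192}
```

View pics/top0.png

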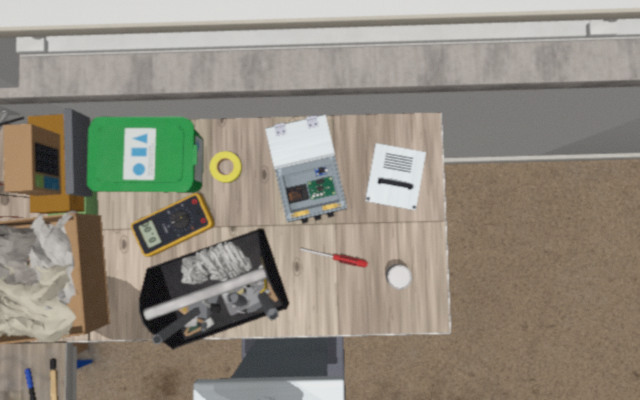

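View pics/side0.png

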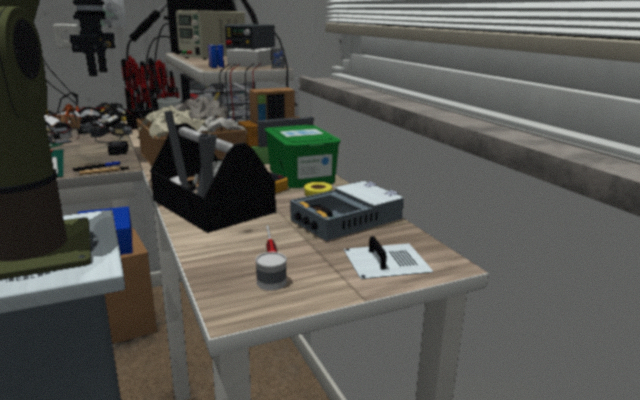

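The top view shows the case at about (308,175), hinge side up, and the cover at about (396,176) with its handle at (396,184). The tape is at (225,167), the screwdriver at (335,258) and the tin at (399,275). A toolbox stands at the left.

```bash
cat > h.py <<'E'
from plant import get_state, snapshot, camera_model, r
import cv2,numpy as np
from scipy.spatial.transform import Rotation as R
def cast(m,uv,z):
    K,V=np.array(m["intrinsics"]),np.array(m["view"]); uv=np.atleast_2d(np.asarray(uv,float))
    d=np.c_[uv,np.ones(len(uv))]@np.linalg.inv(K).T@V[:3,:3]; c=-V[:3,:3].T@V[:3,3]
    return c+d*((z-c[2])/d[:,2])[:,None]
def cloud(m,D):
    K,V=np.array(m["intrinsics"]),np.array(m["view"]); v,u=np.indices(D.shape)
    P=np.stack([(u-K[0,2])/K[0,0]*D,(v-K[1,2])/K[1,1]*D,D],-1)-V[:3,3]
    P=P@V[:3,:3]; P[D==0]=np.nan; return P
def blob(mask,lo=(0,0),hi=(640,400),n=1):
    k=np.zeros(mask.shape,np.uint8); k[lo[1]:hi[1],lo[0]:hi[0]]=mask[lo[1]:hi[1],lo[0]:hi[0]]
    c,_=cv2.findContours(k,cv2.RETR_EXTERNAL,cv2.CHAIN_APPROX_NONE)
    return sorted(c,key=cv2.contourArea)[::-1][:n]
E
python3 - <<'E'
from h import *
m=camera_model("top");p=cv2.imread("pics/top0.png");D=np.load("pics/top0.npy");P=cloud(m,D)
print("max heights: all",[ (a,round(float(np.nanmax(P[110:330,a:a+50,2])),3)) for a in range(80,450,50)])
g=p.min(2); 
c=blob(g>185,(355,130),(440,220))[0]; b=cv2.boxPoints(cv2.minAreaRect(c)); print("plate",cast(m,b,.003).round(4).tolist(),cv2.contourArea(c))
h=blob(p.max(2)<70,(370,165),(425,200))[0]; rr=cv2.minAreaRect(h);print("handle",rr,cast(m,[rr[0]],.033).round(4))
f=blob(g>185,(260,105),(345,175))[0]; b=cv2.boxPoints(cv2.minAreaRect(f)); print("flap",cast(m,b,.052).round(4).tolist())
for n,(u,v) in dict(flap=(300,145),plate=(396,200),tape=(214,167),tool=(205,290),green=(160,150)).items(): print(n,P[v,u].round(3))
E
```

```text
max heights: all [(80, 0.125), (130, 0.182), (180, 0.18), (230, 0.197), (280, 0.115), (330, 0.057), (380, 0.048), (430, 0.007)]
plate [[0.525, -0.2165, 0.003], [0.6509, -0.2426, 0.003], [0.6282, -0.352, 0.003], [0.5029, -0.3252, 0.003]] 2888.5
handle ((395.0837097167969, 183.01441955566406), (32.72407150268555, 3.4661011695861816), 9.7824068069458) [[ 0.5589 -0.2788  0.033 ]]
flap [[0.6779, -0.0094, 0.052], [0.7039, -0.1364, 0.052], [0.6192, -0.1534, 0.052], [0.5934, -0.0272, 0.052]]
flap [ 0.641 -0.082  0.052]
plate [ 0.525 -0.283  0.006]
tape [0.605 0.105 0.018]
tool [0.361 0.088 0.162]
green [0.626 0.185 0.118]
```

```bash
python3 -m inch '1 -0.02 0 -0.01 0 0 0.032; 1 -0.04 0 -0.01 0 0 0.064; 1 -0.04 0 -0.01 0 0 0.064; 1 -0.04 0 0 0 0 0.064; 1 -0.04 0 0 0 0 0.064; 1 -0.04 0 0 0 0 0.064; 1 -0.04 0 0 0 0 0.064; 1 -0.04 0 0 0 0 0.064; 1 -0.04 0 0 0 0 0.064; 1 -0.04 0 0 0 0 0.064; 1 -0.04 0 0 0 0 0.064; 1 -0.04 0 0 0 0 0.064'; python3 -c "
from h import *
print(get_state()['q'])"
```

```text
clock: 1.1
tool_pos: [0.5377, 0.3439, 0.2792]
eef_rot: [0.484, 0.875, -0.0, -0.0]
contact_force: [0.6, 0.8, -1.1]
opening: 1.001
finger_force: 0.0
[-0.62913373  0.6727654  -0.02233285  1.49195684  0.01663477  0.97750927
 -0.09494093]
```

```bash
python3 -m inch '1 -0.04 0 0 0 0 0.064; 1 -0.04 0 0 0 0 0.064; 1 -0.04 0 0 0 0 0.064; 1 -0.04 0 0 0 0 0.064; 1 -0.04 0 0 0 0 0.064; 1 -0.04 0 0 0 0 0.064; 1 -0.04 0 0 0 0 0.064; 1 -0.04 0 0 0 0 0.064; 1 -0.04 0 0 0 0 0.064; 1 -0.04 0 0 0 0 0.064; 1 -0.03 0 0 0 0 0.05; 1 0 0 0 0 0 0;1 0 0 0 0 0 0;1 0 0 0 0 0 0'
python3 - <<'E'
from h import *
s=get_state();print(s['q'],s['qd'].round(3))
m=camera_model("wrist");p,d=snapshot("wrist");cv2.imwrite("pics/w1.png",p[:,:,::-1]);np.savez("pics/w1.npz",d=d,**m)
print(np.array(m['intrinsics']).round(0).tolist(),np.array(m['view']).round(3).tolist())
E
```

```text
clock: 2.27
tool_pos: [0.6413, -0.0615, 0.2792]
eef_rot: [0.75, 0.662, 0.0, -0.001]
contact_force: [0.4, 0.3, -0.3]
opening: 1.005
finger_force: 0.0
[-0.04780644  0.68686233  0.13689437  1.47663398 -0.10584054  0.9861865
 -0.00774961] [-0.027 -0.001 -0.022 -0.002 -0.001  0.    -0.   ]
[[313.0, 0.0, 317.0], [0.0, 313.0, 199.0], [0.0, 0.0, 1.0]] [[0.992, -0.124, -0.002, -0.643], [-0.119, -0.959, 0.256, -0.026], [-0.034, -0.254, -0.967, 0.424], [0.0, 0.0, 0.0, 1.0]]
```

View pics/w1.png

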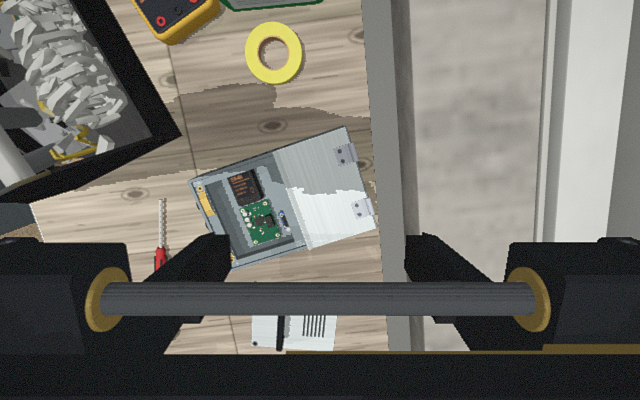

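The wrist view shows the case at about (285,200), hinge at right, with the cover at the bottom (290,330) hidden by the gripper. I'll move on in -y so that both are in view.

```bash
python3 -m inch '1 -0.02 -0.004 0 0 0 0.01; 1 -0.039 -0.004 0 0 0 0.01; 1 -0.039 -0.004 0 0 0 0.01; 1 -0.039 -0.004 0 0 0 0.01; 1 -0.039 -0.004 0 0 0 0.01; 1 -0.039 -0.004 0 0 0 0.01; 1 -0.039 -0.004 0 0 0 0.01; 1 -0.04 -0.004 0 0 0 0.01;1 -0.012 0 0 0 0 0; 1 0 0 0 0 0 0;1 0 0 0 0 0 0;1 0 0 0 0 0 0'
python3 - <<'E'
from h import *
s=get_state();print(s['q'],s['qd'].round(3))
m=camera_model("wrist");p,d=snapshot("wrist");cv2.imwrite("pics/w2.png",p[:,:,::-1]);np.savez("pics/w2.npz",d=d,**m)
E
```

```text
clock: 3.32
tool_pos: [0.5615, -0.3559, 0.2794]
eef_rot: [0.775, 0.632, 0.001, -0.001]
contact_force: [-0.1, 0.5, -0.0]
opening: 0.998
finger_force: 0.0
[ 0.43058427  0.71741764  0.13015773  1.40659348 -0.10347612  1.02490995
  0.38145255] [-0.012 -0.003 -0.002  0.002  0.004  0.001  0.001]
```

View pics/w2.png

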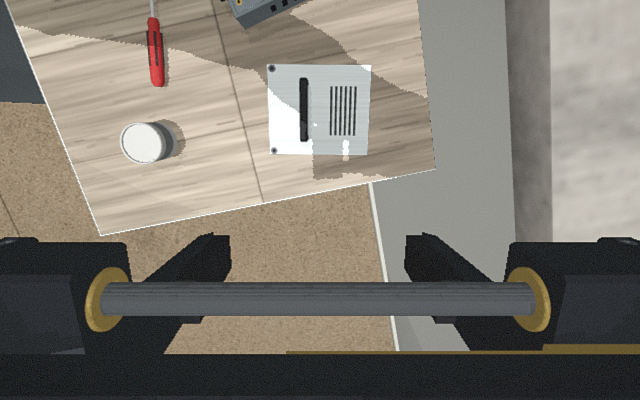

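The cover's corners are at about (268,65), (371,66), (368,155) and (270,153), with the handle bar at (304,110).

Run:
```python
from h import *
def rect(pts):
    (c,s,a)=cv2.minAreaRect((pts*1000).astype(np.float32)); return np.round(c,1),np.round(s,1),round(a,2),cv2.boxPoints((c,s,a)).round(1).tolist()
z=np.load("pics/w2.npz");m=dict(z);P=cloud(m,z['d']);p=cv2.imread("pics/w2.png")
S=np.zeros((400,640),bool);S[50:170,255:385]=1
k=S&(P[...,2]>.024)&(P[...,2]<.05)
print("handle",rect(P[k][:,:2]),k.sum(),np.nanmedian(P[k][:,2]))
print("table z",np.nanmedian(P[100:140,230:255,2]),"plate z",np.nanmedian(P[75:85,320:360,2]))
dk=(p.max(2)<70)
hb=blob(dk,(292,70),(316,150))[0];rr=cv2.minAreaRect(hb);print("handle mask",rr[1:],cast(m,[rr[0]],.035).round(4))
c=blob((p.min(2)>110)&~((p[...,2].astype(int)-p[...,0])>18),(255,55),(385,170))[0]
a=cv2.approxPolyDP(cv2.convexHull(c),6,True)[:,0];print("plate px",a.tolist(),cast(m,a,.003).round(4).tolist())
z=np.load("pics/w1.npz");m=dict(z);P=cloud(m,z['d']);S[:]=0;S[110:270,180:385]=1
k=(S&(P[...,2]>.036)&(P[...,2]<.075)).astype(np.uint8)
k=cv2.morphologyEx(k,cv2.MORPH_CLOSE,np.ones((5,5)));c=blob(k)[0][:,0]
print("case",rect(P[c[:,1],c[:,0]][:,:2][np.isfinite(P[c[:,1],c[:,0],0])&(P[c[:,1],c[:,0],2]>.03)]))
print("flap z",np.nanmedian(P[170:200,300:340,2]), "table",np.nanmedian(P[180:230,90:130,2]))
im=cv2.imread("pics/w1.png")
cv2.imwrite("pics/w1c.png",cv2.resize(im[110:280,170:400],None,fx=3.4,fy=3.4,interpolation=cv2.INTER_CUBIC))
```

```text
handle (array([ 559.2, -280.7]), array([73.1,  9.5]), 78.02, [[546.9000244140625, -315.3999938964844], [556.2000122070312, -317.3999938964844], [571.4000244140625, -245.89999389648438], [562.0999755859375, -243.89999389648438]]) 543 0.03556449566785748
table z 0.0010201687519605614 plate z 0.0038001591691736013
handle mask ((62.0, 7.0), 90.0) [[ 0.5599 -0.2801  0.035 ]]
plate px [[266, 65], [370, 64], [367, 154], [271, 154]] [[0.5246, -0.2192, 0.003], [0.6497, -0.2435, 0.003], [0.6285, -0.3512, 0.003], [0.5049, -0.3261, 0.003]]
case (array([595.4, -93.6]), array([202.3, 128.6]), 11.58, [[483.3999938964844, -50.900001525878906], [509.20001220703125, -176.89999389648438], [707.4000244140625, -136.3000030517578], [681.5999755859375, -10.300000190734863]])
flap z 0.05381310870794775 table 0.001083201890158678
```

View pics/w1c.png

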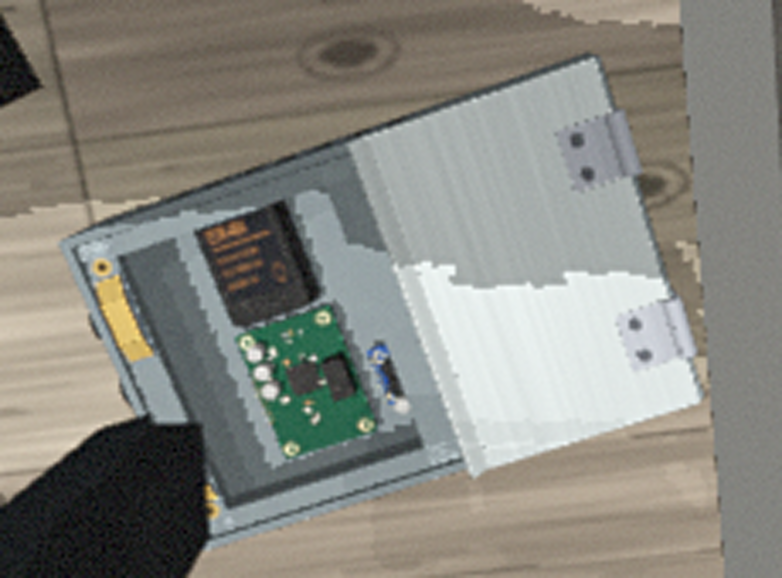

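The case centre is (0.595,-0.093) with yaw 11.6°, and the flap measurement agrees. The handle is at (0.559,-0.280) with yaw -11.6°. Sizes and heights check out, so I'm descending to the handle.

```bash
python3 -m inch '1 0.036 -0.008 0 0 0 0;1 0.0374 -0.0093 0.02 0 0 0;0.6 0 0 0.04 0 0 0;0.3 0 0 0.04 0 0 0;0.3 0 0 0.04 0 0 0;0.3 0 0 0.04 0 0 0;0.3 0 0 0.04 0 0 0;0.3 0 0 0.025 0 0 0;0.3 0 0 0.01 0 0 0;0.3 0 0 0 0 0 0;0.3 0 0 0 0 0 0' 40
```

```text
clock: 4.28
tool_pos: [0.559, -0.2847, 0.0263]
eef_rot: [0.776, 0.631, 0.001, 0.0]
contact_force: [0.1, 0.3, 0.6]
opening: 0.652
finger_force: 0.0
```

```bash
python3 -m inch '0.3 0.0042 -0.0006 0.0063 0 0 0;0.3 0 0 0 0 0 0;-1 0 0 0 0 0 0;-1 0 0 0 0 0 0;-1 0 0 0 0 0 0;-1 0 0 0 0 0 0;-1 0 0 0 0 0 0;-1 0 0 0 0 0 0;-1 0 0 0 0 0 0;-1 0 0 0 0 0 0' 50
```

```text
clock: 5.12
tool_pos: [0.5583, -0.2815, 0.0192]
eef_rot: [0.776, 0.631, 0.0, 0.0]
contact_force: [0.1, 0.3, 0.0]
opening: 0.1
finger_force: 50.0
```

```bash
cat >> h.py <<'E'
C0=np.array([.5952,-.0932]);YAW=np.radians(11.6);G=.0192
def case():
    s=get_state();q=R.from_quat(s['eef_rot']);t=s['tool_pos']
    f=lambda v:(lambda w:np.r_[R.from_euler('z',-YAW).as_matrix()[:2,:2]@(w[:2]-C0),w[2]]*1000)(t+q.apply(v))
    y=q.as_matrix()[:,1]
    print("t",s['clock'],"tcp",f([0,0,0]).round(1),"tongue",f([.0012,.082,G]).round(1),"front",f([.0012,-.046,G]).round(1),
     "tilt",round(float(-np.arcsin(y[2])),4),"roll",round(float(q.as_matrix()[2,0]),4),"yaw err",round(float(np.arctan2(y[1],y[0])-YAW),4),"F",s['contact_force'].round(1),s['finger_force'],round(s['opening'],3))
E
python3 -m inch '-1 0 0 -0.03 0 0 0;-1 0 0 -0.03 0 0 0;-1 0 0 -0.03 0 0 0;-1 0.02 -0.014 0 0 0 0;-1 0.03 -0.02 0 0 0 0;-1 0.03 -0.02 0 0 0 0;-1 0.03 -0.02 0 0 0 0;-1 0.03 -0.02 0 0 0 0;-1 0.01 -0.006 0 0 0 -0.08;-1 0 0 0 0 0 -0.1;-1 0 0 0 0 0 -0.1;-1 0 0 0 0 0 -0.1;-1 0 0 0 0 0 -0.028;-1 0 0 0 0.06 0 0;-1 0 0 0 0 0 0;-1 0 0 0 0 0 0;-1 0 0 0 0 0 0' 55
python3 - <<'E'
from h import *
case()
for n in("top","wrist","side"):
    m=camera_model(n);p,d=snapshot(n);cv2.imwrite(f"pics/{n}3.png",p[:,:,::-1]);np.savez(f"pics/{n}3.npz",d=d,**m)
a=cv2.imread("pics/wrist3.png")[:300];b=cv2.resize(cv2.imread("pics/side3.png")[150:270,240:460],None,fx=2.4,fy=2.4)
v=np.zeros((590,640,3),np.uint8);v[:300]=a;v[300:588,:528]=b;cv2.imwrite("pics/v3.png",v)
E
```

```text
clock: 6.53
tool_pos: [0.4906, -0.1141, 0.109]
eef_rot: [0.632, 0.774, -0.023, -0.019]
contact_force: [-0.6, 0.2, -2.3]
opening: 0.1
finger_force: 55.0
t 6.5333 tcp [-106.7    0.6  109. ] tongue [-26.    1.7  85. ] front [-153.8    1.8   92.6] tilt 0.0595 roll 0.0001 yaw err -0.0012 F [-0.6  0.2 -2.3] 55.00857152044773 0.1
```

View pics/v3.png

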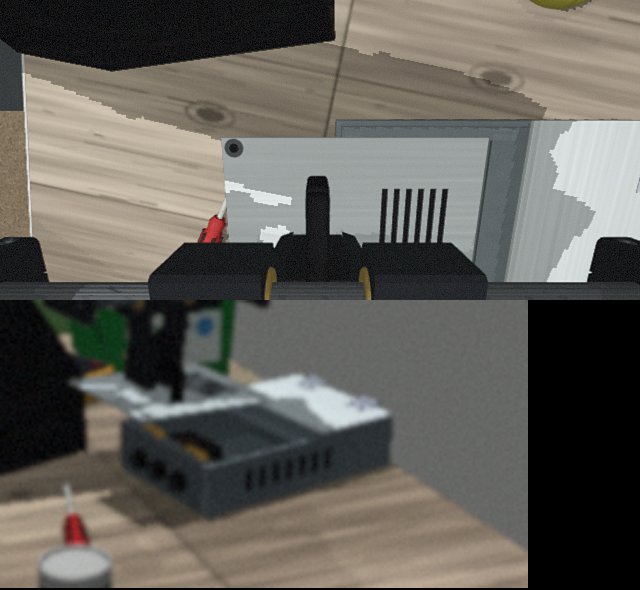

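The cover is held square over the case. Its left edge runs (222,138) to (490,140), and the case's left wall top is at row ~121. I'll check the lateral offset in this one view.

Run:
```python
from h import *
z=np.load("pics/wrist3.npz");m=dict(z);g=cv2.imread("pics/wrist3.png").astype(float).mean(2);P=cloud(m,z['d'])
T=lambda w:np.c_[(w[:,:2]-C0)@R.from_euler('z',YAW).as_matrix()[:2,:2],w[:,2]]*1000
def row(c,a,b): 
    s=np.abs(np.diff(g[a:b,c-2:c+3].mean(1))); i=s.argmax();return a+i+.5
for c in(300,350,400,450,470): 
    r_=row(c,131,150); t=(c-222)/268; zz=.0926+.003-t*.0076; print("cover",c,r_,T(cast(m,[[c,r_]],zz)).round(1))
for c in(360,420,460,500): r_=row(c,112,128); print("wall",c,r_,T(cast(m,[[c,r_]],.0475)).round(1))
rr=g[170:230].mean(0); d=np.abs(np.diff(rr[470:520])); i=d.argmax()+470.5; print("rear col",i,T(cast(m,[[i,200]],.085)).round(1))
e=np.abs(np.diff(rr[500:560]));i=e.argmax()+500.5;print("flap edge col",i,T(cast(m,[[i,200]],.0565)).round(1))
k=(P[...,2]>.04)&(P[...,2]<.075); k[:100]=0;k[300:]=0
print("flap profile",[(c,T(P[190,c][None]).round(1)[0].tolist()) for c in range(496,560,6)])
S=P[150:180,330:370].reshape(-1,3);print("plate med z",T(S[np.isfinite(S[:,0])]).mean(0).round(1))
```

```text
cover 300 137.5 [[-116.9   56.    93.4]]
cover 350 137.5 [[-93.   55.9  92. ]]
cover 400 137.5 [[-69.1  55.9  90.6]]
cover 450 137.5 [[-45.3  55.9  89.1]]
cover 470 137.5 [[-35.7  55.9  88.6]]
wall 360 118.5 [[-85.4  64.4  47.5]]
wall 420 118.5 [[-49.6  64.4  47.5]]
wall 460 118.5 [[-26.2  64.4  47.5]]
wall 500 118.5 [[-3.1 64.4 47.5]]
rear col 478.5 [[-26.2  24.2  85. ]]
flap edge col 516.5 [[ 9.  17.1 56.5]]
flap profile [(496, [2.4, 20.3, 44.3]), (502, [6.0, 20.4, 44.4]), (508, [9.2, 20.7, 45.4]), (514, [12.9, 20.7, 45.2]), (520, [10.5, 23.1, 55.6]), (526, [13.9, 23.1, 55.7]), (532, [18.3, 22.8, 54.1]), (538, [22.6, 22.6, 52.9]), (544, [25.5, 22.8, 53.7]), (550, [29.0, 22.8, 53.6]), (556, [32.1, 23.0, 54.2])]
plate med z [-92.9  43.1  92.7]
```

```bash
python3 -m inch '-1 0 0.014 0.016 0 0 0;-1 -0.0005 0.014 0.015 0 0 0;-1 0 0.0043 0.006 0 0 0;-1 0 0 0 0 0 0;-1 0 0 0 0 0 0;-1 0 0 0 0 0 0'
python3 -c "
from h import *
case()"
```

```text
clock: 7.18
tool_pos: [0.5194, -0.109, 0.0708]
eef_rot: [0.632, 0.774, -0.024, -0.019]
contact_force: [0.1, 0.0, -2.9]
opening: 0.1
finger_force: 55.0
t 7.1833 tcp [-77.4  -0.3  70.8] tongue [ 3.3  0.8 46.7] front [-124.5    1.    54.5] tilt 0.0609 roll -0.0001 yaw err -0.0011 F [ 0.1  0.  -2.9] 55.00808224081993 0.1
```

```bash
for i in 1; do python3 -m inch '-1 0 0 0.0015 0 0 0;-1 0 0 0 0 0 0;-1 0 0 0 0 0 0'; done; python3 -c "
from h import *
case()"; python3 -m inch '-1 0 0 0.0007 0 0 0;-1 0 0 0 0 0 0;-1 0 0 0 0 0 0';python3 -c "
from h import *
case()"
```

```text
clock: 7.43
tool_pos: [0.52, -0.1088, 0.0693]
eef_rot: [0.632, 0.774, -0.023, -0.019]
contact_force: [-0.3, -0.0, -2.5]
opening: 0.103
finger_force: 55.0
t 7.4333 tcp [-76.8  -0.1  69.3] tongue [ 3.9  1.  45.2] front [-123.8    1.1   52.8] tilt 0.0598 roll -0.0001 yaw err -0.0007 F [-0.3 -0.  -2.5] 55.008014515042305 0.103
clock: 7.68
tool_pos: [0.5202, -0.1086, 0.0682]
eef_rot: [0.632, 0.774, -0.023, -0.019]
contact_force: [0.5, -0.2, -1.6]
opening: 0.101
finger_force: 55.0
t 7.6833 tcp [-76.6  -0.   68.2] tongue [ 4.1  1.1 44.1] front [-123.7    1.2   51.8] tilt 0.06 roll 0.0 yaw err -0.0005 F [ 0.5 -0.2 -1.6] 55.00154323875904 0.101
```

```bash
python3 -m inch '-1 -0.0006 0 -0.0006 0 0 0;-1 0 0.008 -0.0005 0 0 0;-1 0 0.008 -0.0005 0 0 0;-1 0 0 0 0 0 0;-1 0 0 0 0 0 0'; python3 -c "
from h import *
case()"
```

```text
clock: 8.1
tool_pos: [0.5371, -0.1055, 0.0687]
eef_rot: [0.632, 0.775, -0.023, -0.019]
contact_force: [-0.2, -0.1, -2.3]
opening: 0.099
finger_force: 55.0
t 8.1 tcp [-59.4  -0.4  68.7] tongue [21.4  0.9 44.8] front [-106.4    0.8   52.3] tilt 0.0588 roll 0.0 yaw err 0.0004 F [-0.2 -0.1 -2.3] 55.008796378970146 0.099
```

```bash
python3 -m inch '-1 0 0.0075 -0.0005 0 0 0;-1 0 0.0075 -0.0004 0 0 0;-1 0 0 0 0 0 0;-1 0 0 0 0 0 0'
python3 - <<'E'
from h import *
case()
p,d=snapshot("side");q,_=snapshot("wrist")
v=np.zeros((590,640,3),np.uint8);v[:300]=q[:300];v[300:588,:528]=cv2.resize(p[150:270,240:460],None,fx=2.4,fy=2.4);cv2.imwrite("pics/v4.png",v[:,:,::-1])
E
```

```text
clock: 8.43
tool_pos: [0.5515, -0.1026, 0.0687]
eef_rot: [0.632, 0.775, -0.023, -0.019]
contact_force: [1.1, -0.3, -2.0]
opening: 0.098
finger_force: 55.0
t 8.4333 tcp [-44.7  -0.5  68.7] tongue [36.   0.8 44.7] front [-91.7   0.7  52.3] tilt 0.0592 roll 0.0 yaw err 0.0002 F [ 1.1 -0.3 -2. ] 55.008558332920074 0.098
```

View pics/v4.png

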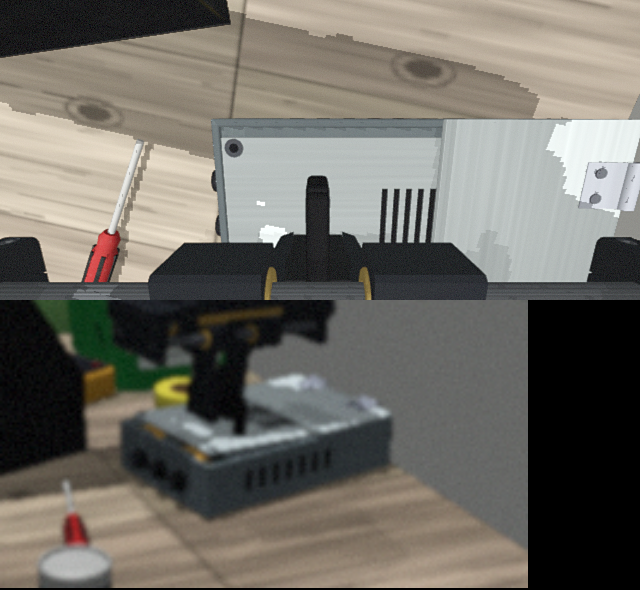

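The cover is under the flap (flap edge at column 442) and its front edge is just behind the lip (column ~222). The flap is shut. Now I level it and press down.

```bash
python3 -m inch '-1 0 -0.0002 0.0018 -0.02 0 0;-1 0 -0.0002 0.0018 -0.02 0 0;-1 0 -0.0002 0.002 -0.02 0 0;-1 0 0 0 0 0 0;-1 0 0 0 0 0 0;-1 0 0 0 0 0 0' 60; python3 -c "
from h import *
case();print(get_state()['moment'])"
```

```text
clock: 9.03
tool_pos: [0.5503, -0.1031, 0.0643]
eef_rot: [0.632, 0.775, 0.0, 0.0]
contact_force: [0.0, 0.5, 6.6]
opening: 0.099
finger_force: 60.1
t 9.0333 tcp [-46.   -0.7  64.3] tongue [36.   0.5 45.2] front [-92.    0.5  45. ] tilt -0.0013 roll -0.0001 yaw err -0.0007 F [0.  0.5 6.6] 60.12740157544613 0.099
[ 0.07218128  0.2519486  -0.04601584]
```

```bash
python3 -m inch '-1 0 0 0.001 0 0 0;-1 0 0 0.0005 0 0 0;-1 0 0 0 0 0 0;-1 0 0 0 0 0 0;-1 0 0 0 0 0 0'; python3 -c "
from h import *
case();print(get_state()['moment'])"
```

```text
clock: 9.45
tool_pos: [0.55, -0.1031, 0.0633]
eef_rot: [0.632, 0.775, 0.0, 0.0]
contact_force: [-2.4, 1.7, 11.2]
opening: 0.096
finger_force: 60.0
t 9.45 tcp [-46.3  -0.7  63.3] tongue [35.7  0.5 44.1] front [-92.3   0.6  44. ] tilt -0.0008 roll -0.0001 yaw err -0.0007 F [-2.4  1.7 11.2] 60.002688467502594 0.096
[ 0.14344393  0.45090199 -0.03379891]
```

```bash
python3 -m inch '-1 0 0 0.001 0 0 0;-1 0 0 0 0 0 0;-1 0 0 0 0 0 0;-1 0 0 0 0 0 0'
python3 - <<'E'
from h import *
case();print(get_state()['moment'])
m=camera_model("wrist");q,d=snapshot("wrist");P=cloud(m,d);p,_=snapshot("side")
v=np.zeros((590,640,3),np.uint8);v[:300]=q[:300];v[300:588,:528]=cv2.resize(p[150:270,240:460],None,fx=2.4,fy=2.4);cv2.imwrite("pics/v5.png",v[:,:,::-1])
f=lambda a,b:np.nanmedian(P[a[0]:a[1],b[0]:b[1],2]).round(4)
print("plate z front",f((165,195),(235,260)),"mid",f((145,165),(330,370)),"rear",f((150,180),(400,435)),"flap",f((150,200),(480,520)),"wall",f((119,123),(260,400)))
E
```

```text
clock: 9.78
tool_pos: [0.5499, -0.1032, 0.0631]
eef_rot: [0.632, 0.775, 0.0, 0.0]
contact_force: [-4.2, 1.8, 17.5]
opening: 0.104
finger_force: 60.0
t 9.7833 tcp [-46.3  -0.7  63.1] tongue [35.7  0.5 44. ] front [-92.3   0.6  43.8] tilt -0.001 roll -0.0002 yaw err -0.0008 F [-4.2  1.8 17.5] 60.00047631561756 0.104
[ 0.19919145  0.82760116 -0.03092295]
plate z front 0.0479 mid 0.0478 rear 0.0478 flap 0.0537 wall 0.0483
```

View pics/v5.png

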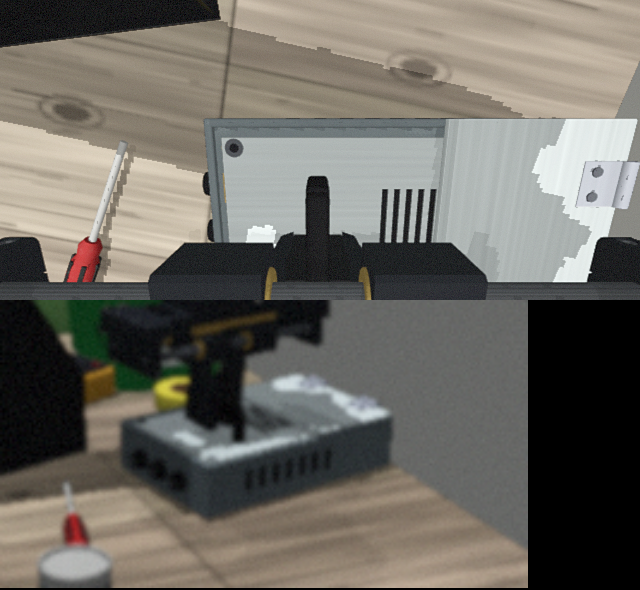

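The plate top reads 47.8–47.9 mm front to rear, which is level and correct allowing for the 1 mm table bias. The flap height is unchanged, the front edge is behind the lip, and the arm is pressing firmly. Handing in.

```bash
python3 -c "
from plant import r
print(r.finish_job())"
```

```text
the job is handed in; nothing more can be done
None
```

The cover is seated with its rear edge about 19 mm under the shut flap and its front edge behind the lip; I handed it in at 9.9 s with the gripper still holding it level and pressed flat (about 18 N), and the verdict was not shown.

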